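# Feel the calibration plate onto its stage studs and latch it

### The job

Pick up the calibration plate by its handle and fit it on the small translation stage: slide it gently over the stage's two studs until you feel its holes drop over them and it sits fully home, flat on the stage. Then swing the stage's latch all the way closed over the end of the plate. The stage's slides are delicate, so never lean on the stage with more than about 4 kg, and leave the other things on the bench where they are.

Things in the scene. Friction and masses are not known exactly. Their poses are not given: they have to be found in the camera images.
- plate: Bare aluminium calibration plate 90 (its x) x 124 (its y) x 8 mm, about 0.35 kg, with four round glass targets and a black bridge handle, lying flat on the bench to the robot's right. Origin: centre of its underside, z up. Two through holes on its y axis: see round_hole and slot. It starts turned less than 0.7 rad from the stage, never half round.
- handle (a point): Middle of the plate's handle bar, 35 mm above the plate's underside; axes as the plate. The bar runs along the plate's x, 66 mm long, 14 mm thick (y), from 24 to 46 mm above the underside: take it from above, fingers closing along the plate's y, tips at least 12 mm above the underside.
- round_hole (a point): Lower mouth of the plate's round hole, 11.6 mm wide, at plate x 0, y +50, z 0 mm; axes as the plate. It belongs over the taller stud.
- slot (a point): Lower mouth of the plate's rectangular slot, 8.6 mm in x by 13.4 mm in y, at plate x 0, y -50, z 0 mm; axes as the plate. It belongs over the shorter stud.
- stage: Low black two-axis translation stage with two micrometers, fixed; base 136 (x) x 204 (y) mm. Origin: centre of the base's underside on the bench, z up; this pose is the base's. The plate goes on its deck with the plate's axes along the stage's. The plate must not press it with over 40 N; metal on metal is stiff, so touch at 10 mm/s or less.
- deck_nominal (a point): A point of the base: where the deck's top would lie midway between the studs, 46 mm over the bench, were the deck centred. The deck (black, 106 x 176 mm) stays square to the base but was left locked anywhere up to 9 mm off centre along the stage's x and also its y; this offset is not measured and shifts studs and latch too. Home, the plate's underside lies on the deck, centred between the studs.
- tall_stud_nominal (a point): Foot of the taller steel stud, were the deck centred: stage x 0, y +50, z 46 mm. 10 mm thick, its top 12 mm over the deck with a 0.5 mm chamfer. A level plate touches this stud first, and drops 5 mm to the shorter one, or fully home, when the round hole finds it.
- short_stud_nominal (a point): Foot of the shorter steel stud, were the deck centred: stage x 0, y -50, z 46 mm. 7 mm thick, its top 7 mm over the deck with a 0.5 mm chamfer.
- latch_pin_nominal (a point): Foot of the latch's upright pin, were the deck centred: stage x 0, y -86, z 46 mm; so 86 mm from a seated plate's centre, towards its -y. The latch arm carries an upright black knob 25 mm from the pin: 14 mm thick, from 24 to 45 mm over the deck.
- latch (a joint): Angle of the steel swing latch, rad: 0 open, 1.92 closed (a stop); starts between 0 and 0.35. Seen from above its arm points at 200 deg minus this angle, counterclockwise from the stage's +x: open it points to the robot, beside the plate; closed along +y over the plate's end, 9 mm over the deck. Stays where it is left; 2 to 3 N at the knob move it. A plate not home blocks it.
- objective_case_1: Objective in a clear canister with black base, 39 mm wide, 64 mm high, standing. Origin under its centre. Leave alone.
- filter_cube: Black filter cube, 38 mm. Origin under its centre. Leave alone.
- petri_1: White round dish with lid, 60 mm wide, 15 mm high. Origin under its centre. Leave alone.

How it is judged:
By the outcome, as a careful person would: the job done as asked, in the order asked, and still so for the second after the job is handed in, with the robot touching nothing.
It also fails if it takes over 72 s, if anything falls off the work surface, if the arm or the gripper's body presses on something with over 40 N, if the wrist force passes 120 N, or if a joint passes its speed limit or range.

### The arm

A 6-joint arm with a two-finger parallel gripper is mounted at the origin on the work surface; the furniture and walls round the work are solid. World frame = base frame: x ahead of the robot, y to its left, z up, the work surface at z = 0. Lengths are in m, angles in rad, forces in N, time in s.
With the tool pointing down it reaches from about 0.3 to 0.825 m from the base axis. Payload 5.4 kg.
Tool frame: the origin (TCP) lies at the very end of the fingers, on their centre line; the grasp point (between the pads) lies 19 mm behind it (ctrl.pinch_z is the distance from the TCP to the grasp point, in m); z points along the fingers, y is the line along which they close (so a half turn about z gives the same grasp; the last joint's range is limited). The gripper opens to 92 mm and grips with 3 to 60 N. Pads are 20 mm wide; open, the fingers measure 128 mm over their backs; the gripper's body (75 mm by 189 mm) begins 69 mm behind the grasp point.
Start: joints at [-1.341, 0.158, 1.597, -0, 1.386, -0.21], TCP at [0.245, -0.52, 0.215] pointing down, gripper open.
Joint ranges: [-2.91, 2.91], [-0.94, 2.29], [0.18, 2.7], [-1.29, 4.43], [0.17, 2.64], [-3, 3]. Speed limits (rad/s): [2.57, 2.57, 3.14, 3.14, 3.14, 3.14].

### API

Orientations are given as [roll, pitch, yaw] about the fixed x, y, z axes, in that order (R = Rz(yaw) Ry(pitch) Rx(roll)).
In Python, from workcell import ctrl, read_camera, camera_info, ticket gives the robot as it stands. The module is installed in compiled form; this text tells all that it offers.
- The arm moves only by the tool arm_command, never from a script. Its argument "deltas" is text: rows parted by semicolons, each of 6 numbers parted by spaces: the shift along the tool's x, y, z in cm, then the turn, a rotation vector about the tool's x, y, z in rad. In form: tx ty tz rx ry rz; .... A call has 1 to 20 rows; each row shifts and turns the commanded pose from where the row before left it, along the tool's axes as they then stand; what a row does not reach is not made up. A row lasts 1/8 s, in which the tool goes at most 62.5 mm and 10.7 degrees, less where a joint would pass 70% of its speed; a pose out of reach is approached as far as the arm can. A call with a gripper value outside its range is refused whole. "claw" is the finger opening in cm, from 0 to 9.19, set as the call begins (left out, the last holds). The fingers move at their own pace and stop on an object; "newtons" is the grip in N (left out, the last holds). Time passes only in rows, so rows that do not move let the fingers close. It gives the time, the measured TCP pose, the force, the opening and the grip force at its end, in the units of the state.
- ctrl.get_obs(): the state, without advancing time (a new reading comes with each control period).
- read_camera(name): name is "side" or "top"; returns (picture, depth): 480x640x3 uint8, blue, green, red; 480x640 float32, m along the optical axis (not along the pixel's ray), 0 where there is no reading.
- camera_info(name): a dict with "fovy" (degrees; the focal length in pixels is half the picture's height over the tangent of half this angle, whatever the lens; pixels are square), "cx", "cy" (the principal point, pixels), "T" (4x4, takes a point from camera to world coordinates). Camera axes: x right, y up, looking along -z (the intrinsics and any distortion apply to the point x, -y, -z); pixel columns grow to the right and rows downward; lengths in m; the calibration is good to about 2 mm. A picture is of the moment at which its call begins. camera_info takes no time and is no camera call.
- ticket.sign_off(): hands the job in; it is judged then, once.
The state is a dict: "time_s": time; "joint_positions": joint angles; "qd": joint speeds; "effort": joint torques, N m; "tcp_pos": TCP position; "tool_rot": TCP orientation; "force": force on the tool from outside, world axes, zero at the start; "ft_torque": the same for the moment, N m; "opening": finger opening in m; "finger_force": force on a finger pad.
Only numpy, scipy, OpenCV 4.12 (cv2) and the standard library are available. Lean on these libraries where they do the work, as an engineer would, in place of code of your own. Each camera call takes 0.05 s, during which the arm holds its last target. There are 200 camera calls.

## Working session

There is one attempt and no reset: what is moved stays moved. The work goes in short steps, Python scripts to look and compute and a tool call to move; the robot and the scene stay as the last step left them, time stands still between calls to the robot, and variables do not carry over. Pictures are saved under pics/ and viewed, at most 10 in all, crops included, and the job is handed in when it is done.

Besides the shell and the picture viewer there is one more tool, called as a command line: name --argument value ..., lists and objects as JSON in quotes. arm_command: Moves the arm, as the interface text tells. Its arguments: {"type":"object","properties":{"deltas":{"type":"string"},"claw":{"type":"number"},"newtons":{"type":"number"}},"required":["deltas"]}

```bash
mkdir -p pics
cat > h.py <<'E'
import numpy as np, cv2
from workcell import ctrl, read_camera, camera_info, ticket
def K(n):
    i=camera_info(n); f=240/np.tan(np.radians(i['fovy'])/2); return i,f
def ray(n,u,v):
    i,f=K(n); T=np.array(i['T']); d=np.array([(u-i['cx'])/f,-(v-i['cy'])/f,-1.]); return T[:3,3],T[:3,:3]@d
def plane(n,u,v,z):
    o,d=ray(n,u,v); return o+d*(z-o[2])/d[2]
def proj(n,P):
    i,f=K(n); T=np.array(i['T']); p=T[:3,:3].T@(np.array(P)-T[:3,3]); return i['cx']+f*p[0]/-p[2], i['cy']-f*p[1]/-p[2]
def pt(n,u,v,dep):
    o,d=ray(n,u,v); return o+d*dep
def cloud(n,dep):
    i,f=K(n); T=np.array(i['T']); v,u=np.mgrid[:480,:640]
    d=np.stack([(u-i['cx'])/f,-(v-i['cy'])/f,-np.ones(u.shape)],-1)*dep[...,None]
    return d@T[:3,:3].T+T[:3,3]
E
python3 - <<'E'
from h import *
for n in('side','top'):
    im,d=read_camera(n); cv2.imwrite(f'pics/{n}0.png',im); np.save(f'{n}0.npy',d); i=camera_info(n);print(n,{k:np.round(v,4) if k!='name' and not isinstance(v,str) else v for k,v in i.items()})
o=ctrl.get_obs();print(o, ctrl.pinch_z)
E
```

```text
side {'fovy': np.float64(42.8462), 'cx': np.float64(313.8981), 'cy': np.float64(237.4583), 'T': array([[ 0.9982, -0.0449,  0.0397,  0.554 ],
       [ 0.0578,  0.5484, -0.8342, -0.9305],
       [ 0.0157,  0.835 ,  0.55  ,  0.6723],
       [ 0.    ,  0.    ,  0.    ,  1.    ]])}
top {'fovy': np.float64(48.9011), 'cx': np.float64(318.3071), 'cy': np.float64(229.1274), 'T': array([[-3.800e-03,  9.895e-01, -1.442e-01,  3.917e-01],
       [-1.000e+00, -3.700e-03,  9.000e-04, -2.450e-02],
       [ 4.000e-04,  1.442e-01,  9.896e-01,  9.782e-01],
       [ 0.000e+00,  0.000e+00,  0.000e+00,  1.000e+00]])}
{'time_s': 0.1, 'joint_positions': array([-1.34109374e+00,  1.58986989e-01,  1.59807299e+00,  1.27855461e-07,
        1.38620653e+00, -2.10114343e-01]), 'qd': array([-0.00031341,  0.00025412, -0.00298906,  0.00138141, -0.00113997,
        0.0015248 ]), 'effort': array([ 2.82070039e-05, -3.86503708e+01, -3.22960961e+01,  7.04138400e-02,
        3.39203223e-02, -4.37309768e-05]), 'tcp_pos': array([ 0.24466431, -0.51973749,  0.21373353]), 'tool_rot': array([-3.13995564e+00, -3.49240888e-04,  4.39816624e-01]), 'force': array([ 0.18107908,  0.02916498, -0.47183718]), 'ft_torque': array([-0.00784359, -0.03055254,  0.01838639]), 'finger_force': 0.0, 'opening': 0.09189041797766559} 0.0187
```

View pics/top0.png

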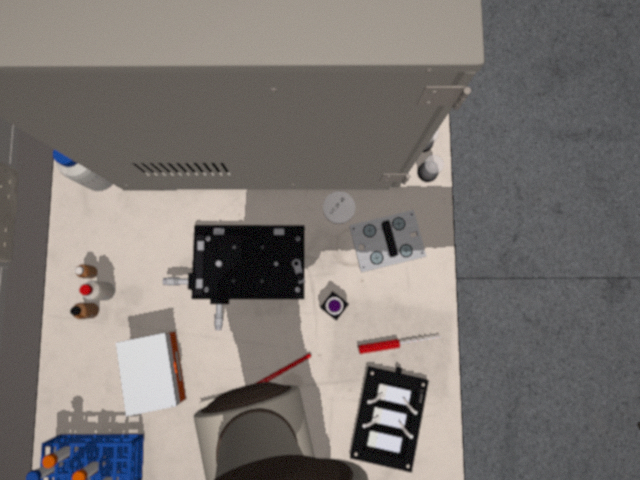

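View pics/side0.png

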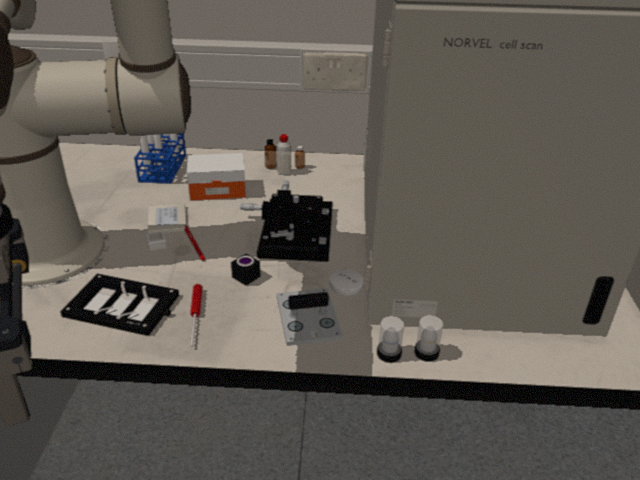

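The top view shows the stage at about (249,262) and the plate at (388,240), with its handle at (390,238). The cabinet lies just beyond the stage. Next I'll enlarge both areas.

Run:
```python
from h import *
a=cv2.imread('pics/top0.png')[185:315,180:440]; a=cv2.resize(a,(780,390),interpolation=cv2.INTER_CUBIC)
a=np.clip(255*(a/255.)**0.6,0,255).astype('uint8')
cv2.imwrite('pics/topc.png',a)
b=cv2.imread('pics/side0.png')[175:350,230:390]; b=cv2.resize(b,(544,595),interpolation=cv2.INTER_CUBIC)
b=np.clip(255*(b/255.)**0.6,0,255).astype('uint8'); cv2.imwrite('pics/sidec.png',b)
d=np.load('top0.npy'); c=cloud('top',d)
for p in [(388,225),(410,240),(390,238),(260,240),(240,285),(218,264),(297,265),(340,207),(200,100),(200,180),(380,285)]: print(p,np.round(c[p[1],p[0]],3))
d=np.load('side0.npy'); c=cloud('side',d)
for p in [(308,300),(300,335),(295,250),(300,210),(420,300),(350,220)]: print(p,np.round(c[p[1],p[0]],3))
```

```text
(388, 225) [ 0.534 -0.15   0.048]
(410, 240) [ 0.512 -0.196  0.006]
(390, 238) [ 0.511 -0.153  0.043]
(260, 240) [0.508 0.078 0.049]
(240, 285) [0.429 0.112 0.047]
(218, 264) [0.465 0.149 0.06 ]
(297, 265) [0.462 0.012 0.066]
(340, 207) [ 0.573 -0.066  0.017]
(200, 100) [0.608 0.1   0.444]
(200, 180) [0.609 0.18  0.083]
(380, 285) [ 0.43  -0.139  0.003]
(308, 300) [ 0.51  -0.159  0.042]
(300, 335) [ 0.5   -0.207  0.009]
(295, 250) [0.474 0.013 0.02 ]
(300, 210) [0.475 0.118 0.045]
(420, 300) [ 0.686 -0.178  0.069]
(350, 220) [0.577 0.156 0.003]
```

View pics/topc.png

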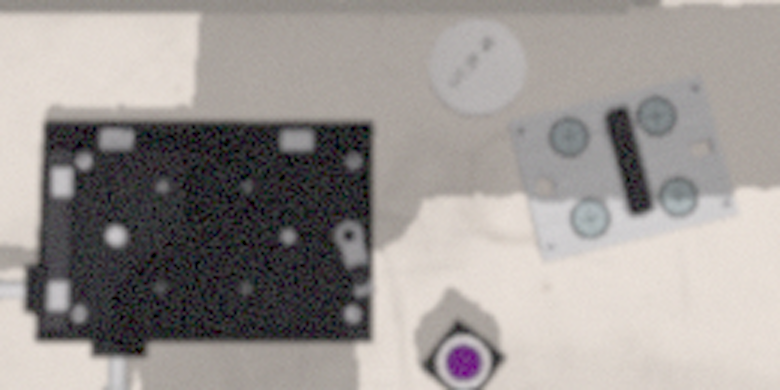

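View pics/sidec.png

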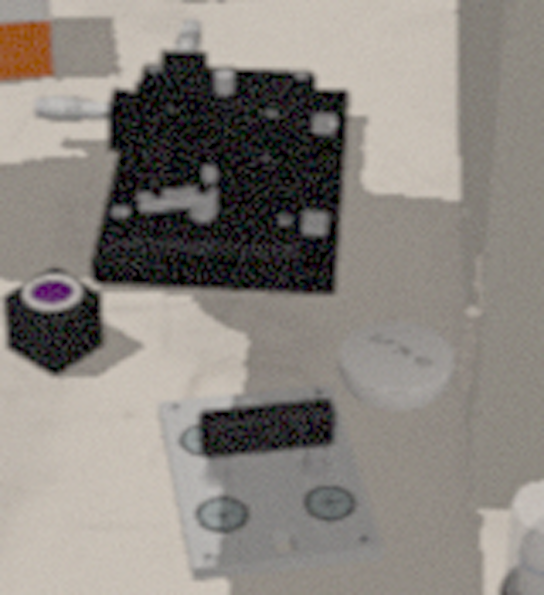

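The crop shows the tall stud at top-view pixel (218.5,263.5), the short stud at (275.8,263.5) and the latch pin at (296,263). The plate's round hole is at (361.5,247) and its slot at (413,234), so the plate is turned about +0.24 rad.

```bash
cat > m.py <<'E'
from h import *
def blob(n,g,u,v,r=5,sign=1,th=0.5):
    u0,v0=int(round(u)),int(round(v)); p=g[v0-r:v0+r+1,u0-r:u0+r+1].astype(float)*sign
    lo,hi=np.percentile(p,30),p.max(); w=np.clip(p-lo-th*(hi-lo),0,None)
    # connected comp of max
    k,l=cv2.connectedComponents((w>0).astype('uint8')); i=np.unravel_index(p.argmax(),p.shape); w=w*(l==l[i])
    yy,xx=np.mgrid[:p.shape[0],:p.shape[1]]; return u0-r+(w*xx).sum()/w.sum(), v0-r+(w*yy).sum()/w.sum(),hi
def tri(a,b):
    (o1,d1),(o2,d2)=a,b; d1=d1/np.linalg.norm(d1); d2=d2/np.linalg.norm(d2)
    A=np.stack([d1,-d2],1); s=np.linalg.lstsq(A,o2-o1,rcond=None)[0]; p,q=o1+s[0]*d1,o2+s[1]*d2; return (p+q)/2,np.linalg.norm(p-q)
E
python3 - <<'E'
from m import *
t=cv2.imread('pics/top0.png');s=cv2.imread('pics/side0.png'); gt=cv2.cvtColor(t,6);gs=cv2.cvtColor(s,6)
for nm,(u,v),z in [('tall',(218.5,263.5),.058),('short',(275.8,263.5),.053)]:
    b=blob('top',gt,u,v); P=plane('top',b[0],b[1],z); q=proj('side',P); print(nm,np.round(b,2),np.round(P,4),'side pred',np.round(q,1))
    c=blob('side',gs,*q,r=3); print('  side',np.round(c,2),'tri',*[np.round(x,4) for x in tri(ray('top',*b[:2]),ray('side',*c[:2]))])
# stage base outline / plate, from depth clouds
for n,g in(('top',gt),('side',gs)):
    im=t if n=='top' else s; c=cloud(n,np.load(n+'0.npy'))
    blk=(g<45)
    reg=(abs(c[...,0]-.465)<.14)&(abs(c[...,1]-.1)<.14)
    dk=blk&reg&(c[...,2]>.035)&(c[...,2]<.055)
    r=cv2.minAreaRect(np.argwhere(dk)[:,::-1].astype('float32')); print(n,'deck',dk.sum(),np.median(c[dk],0).round(4),r)
    hb=blk&(abs(c[...,0]-.51)<.06)&(abs(c[...,1]+.155)<.05)&(c[...,2]>.03)
    r=cv2.minAreaRect(np.argwhere(hb)[:,::-1].astype('float32')); print(n,'handle',hb.sum(),c[hb].mean(0).round(4),np.percentile(c[hb][:,2],[50,90]),r)
    if n=='top':
        bx=cv2.boxPoints(r); print(np.round([plane('top',*p,.046) for p in bx],4), plane('top',*r[0],.046))
for nm,(u,v),sg in [('rh',(361.5,247),1),('slot',(413,234),1)]:
    b=blob('top',gt,u,v,r=3,sign=sg); print(nm,np.round(b,2),plane('top',b[0],b[1],.008).round(4))
    q=proj('side',plane('top',b[0],b[1],.008)); print('side',np.round(q,1))
# plate targets (dark rings) & outline
hsv=cv2.cvtColor(t,cv2.COLOR_BGR2HSV); print(t[222,402],t[262,375],t[270,340],t[215,430],hsv[222,402],hsv[262,375],hsv[270,400],hsv[215,430])
E
```

```text
tall [218.12 263.16 168.  ] [0.4664 0.1497 0.058 ] side pred [296.9 196.4]
  side [297.51 193.13 168.  ] tri [0.4668 0.1483 0.0663] 0.0021
short [275.63 263.43  94.  ] [0.466  0.0497 0.053 ] side pred [292.4 224.6]
  side [291.22 225.63  85.  ] tri [0.465  0.0497 0.0509] 0.0024
top deck 5730 [0.4637 0.095  0.0465] ((257.96502685546875, 268.5603332519531), (136.8579864501953, 72.48357391357422), 3.5763344764709473)
top handle 247 [ 0.511  -0.1514  0.0459] [0.04639527 0.04832407] ((389.1132507324219, 238.10089111328125), (34.66594696044922, 7.3202362060546875), 75.3791275024414)
[[ 0.5395 -0.1379  0.046 ]
 [ 0.5428 -0.1506  0.046 ]
 [ 0.4825 -0.1648  0.046 ]
 [ 0.4793 -0.1521  0.046 ]] [ 0.51090788 -0.15139478  0.046     ]
side deck 2466 [0.4681 0.0818 0.0468] ((284.1539001464844, 224.26922607421875), (70.32769012451172, 68.7152328491211), 7.125016689300537)
side handle 484 [ 0.5099 -0.1582  0.0414] [0.04282943 0.04776066] ((308.1633605957031, 300.13372802734375), (13.23399543762207, 40.099998474121094), 84.2894058227539)
rh [360.52 247.14 125.  ] [ 0.4991 -0.1033  0.008 ]
side [303.9 294.5]
slot [412.66 234.66 127.  ] [ 0.522  -0.2004  0.008 ]
side [313.8 333.3]
[88 86 78] [135 133 124] [188 197 210] [113 122 132] [96 29 88] [ 95  21 135] [ 13  30 219] [ 14  37 132]
```

Measured values:
- **Studs:** the spacing is 100.0 mm (must be 100). Tall stud at (0.4664, 0.1497), short stud at (0.466, 0.0497), with the short stud's height triangulated at 51 mm.
- **Plate:** hole spacing is 99.8 mm (must be 100), and yaw is 0.231 from both the holes and the handle.
- **Handle:** at (0.5109, -0.1515), with its top at 46 mm.

I'll approach the handle.

arm_command --deltas "0 0 0 0 0 0.104; 0 0 0 0 0 0.104; 2.45 -2.12 0.7 0 0 0; 2.45 -2.12 0.7 0 0 0; 2.45 -2.12 0.7 0 0 0; 2.45 -2.12 0.7 0 0 0; 2.45 -2.12 0.7 0 0 0; 2.45 -2.12 0.7 0 0 0; 2.45 -2.12 0.7 0 0 0; 2.45 -2.12 0.7 0 0 0; 2.45 -2.12 0.7 0 0 0; 2.45 -2.12 0.7 0 0 0; 2.45 -2.12 0.7 0 0 0; 2.45 -2.12 0.7 0 0 0; 2.45 -2.12 0.7 0 0 0; 2.45 -2.12 0.7 0 0 0; 0 0 0 0 0 0; 0 0 0 0 0 0" --claw 5

```text
time_s: 2.35
tcp_pos: [0.51, -0.153, 0.1165]
tool_rot: [3.142, 0.001, 0.232]
force: [0.1, 0.4, -0.4]
opening: 0.0501
finger_force: 0.0
```

arm_command --deltas "0.12 -0.13 1.5 0 0 0; 0 0 1.5 0 0 0; 0 0 1.5 0 0 0; 0 0 1.5 0 0 0; 0 0 1.5 0 0 0; 0 0 1.2 0 0 0; 0 0 0.8 0 0 0; 0 0 0.5 0 0 0; 0 0 0 0 0 0; 0 0 0 0 0 0"

```text
time_s: 3.6
tcp_pos: [0.5117, -0.1513, 0.0171]
tool_rot: [3.141, -0.001, 0.232]
force: [0.9, -0.0, 0.4]
opening: 0.0498
finger_force: 0.0
```

arm_command --deltas "0 0 0 0 0 0; 0 0 0 0 0 0; 0 0 0 0 0 0; 0 0 0 0 0 0; 0 0 0 0 0 0; 0 0 0 0 0 0" --claw 0.8 --newtons 40

```text
time_s: 4.35
tcp_pos: [0.5114, -0.1513, 0.0167]
tool_rot: [3.141, -0.0, 0.232]
force: [0.1, -1.2, 0.5]
opening: 0.0138
finger_force: 40.0
```

arm_command --deltas "0 0 -0.5 0 0 0; 0 0 -1.2 0 0 0; 0 0 -1.8 0 0 0; 0 0 -2 0 0 0; 0 0 -2 0 0 0; 0 0 -2 0 0 0; 0 0 -1.5 0 0 0; 0 0 -0.5 0 0 0.058; 0 0 0 0 0 0.058; 0 0 0 0 0 0.058; 0 0 0 0 0 0.058; 0 0 0 0 0 0; 0 0 0 0 0 0"

```text
time_s: 5.98
tcp_pos: [0.5113, -0.1511, 0.1319]
tool_rot: [3.142, -0.0, 0.001]
force: [-0.2, -0.7, -3.1]
opening: 0.0138
finger_force: 40.0
```

arm_command --deltas "-0.2 -1.3 0 0 0 0; -0.4 -2.2 0 0 0 0; -0.4 -2.4 0 0 0 0; -0.4 -2.4 0 0 0 0; -0.5 -2.4 0 0 0 0; -0.5 -2.4 0 0 0 0; -0.5 -2.4 0 0 0 0; -0.5 -2.4 0 0 0 0; -0.4 -2.4 0 0 0 0; -0.3 -2.2 0 0 0 0; -0.2 -1.6 0 0 0 0; -0.1 -1 0 0 0 0; 0 0 0 0 0 0; 0 0 0 0 0 0"

```text
time_s: 7.72
tcp_pos: [0.4675, 0.0995, 0.1316]
tool_rot: [3.141, -0.0, -0.001]
force: [0.7, -0.7, -2.7]
opening: 0.0138
finger_force: 40.0
```

Run:
```python
from h import *
I=[]
for n in('side','top'):
    im,d=read_camera(n); cv2.imwrite(f'pics/{n}1.png',im); np.save(f'{n}1.npy',d)
    o=im[170:300,230:390] if n=='side' else im[200:330,170:330]
    I.append(cv2.resize(o,(400,325),interpolation=cv2.INTER_CUBIC))
cv2.imwrite('pics/both1.png',np.clip(255*(np.hstack(I)/255.)**.6,0,255).astype('uint8'))
o=ctrl.get_obs();print(o['tcp_pos'],o['tool_rot'],o['force'],o['ft_torque'],o['time_s'])
```

```text
[0.46751397 0.09937309 0.13161413] [ 3.14144951e+00 -4.30167448e-05 -1.15333919e-03] [ 0.25366318 -0.23775746 -3.03608911] [-0.00028241  0.04677627 -0.01577255] 7.825
```

View pics/both1.png

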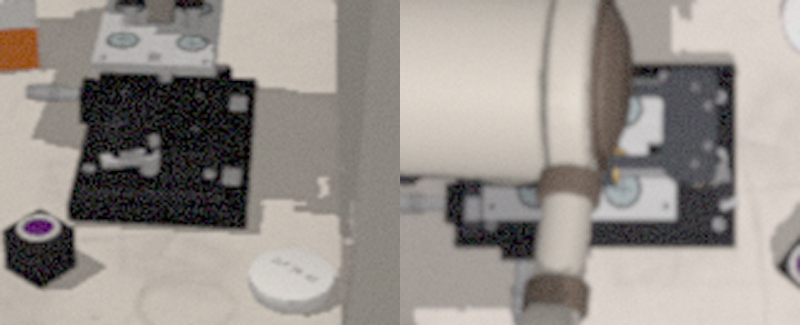

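The plate is held level over the stage, with its slot near side pixel (292,192). I'll measure the slot and edge in both views.

Run:
```python
from m import *
zt=.1316-.0167+.008
for n in('side','top'):
    im=cv2.imread(f'pics/{n}1.png'); c=cloud(n,np.load(n+'1.npy')); g=cv2.cvtColor(im,6)
    m=(abs(c[...,2]-zt)<.009)&(g>60)&(abs(c[...,1]-.1)<.09)&(abs(c[...,0]-.466)<.07)
    m=cv2.morphologyEx(m.astype('uint8'),cv2.MORPH_OPEN,np.ones((3,3),np.uint8))>0
    print(n,m.sum(),np.median(c[m][:,2]),c[m].min(0).round(4),c[m].max(0).round(4))
    vv,uu=np.nonzero(m); P=np.array([plane(n,u,v,zt) for u,v in zip(uu,vv)])
    # -y edge: for x bins, min y ; -x edge: for y bins, min x ; +x edge
    for a,b,f,nm in((0,1,np.min,'-y'),(1,0,np.min,'-x'),(1,0,np.max,'+x')):
        q=np.round(P[:,a]/.004).astype(int); e=[(k*.004,f(P[q==k][:,b])) for k in np.unique(q) if (q==k).sum()>3]
        e=np.array(e); med=np.median(e[:,1]); k=abs(e[:,1]-med)<.006; e=e[k]; pf=np.polyfit(e[:,0],e[:,1],1); print('  ',nm,len(e),'med',med.round(4),'slope',pf[0].round(4))
for n in('side','top'):
    g=cv2.cvtColor(cv2.imread(f'pics/{n}1.png'),6)
    P=[.4665,.0495,zt]; q=proj(n,P); b=blob(n,g,*q,r=4,sign=-1); print(n,np.round(q,1),np.round(b,2),plane(n,b[0],b[1],zt).round(4)); u,v=map(int,q); print(g[v-5:v+6,u-7:u+8])
```

```text
side 1173 0.1238827573972121 [0.4188 0.0327 0.1149] [0.5094 0.162  0.1315]
   -y 23 med 0.0274 slope -0.0129
   -x 30 med 0.4202 slope -0.0061
   +x 34 med 0.5085 slope 0.0001
top 1062 0.1235556643586938 [0.4222 0.037  0.1149] [0.5007 0.1614 0.1281]
   -y 9 med 0.0469 slope 0.0922
   -x 24 med 0.4225 slope 0.0038
   +x 14 med 0.4421 slope -0.0296
side [292.5 192.5] [291.13 192.3  -89.  ] [0.4639 0.05   0.1229]
[[118 141 142 143 144 142 142 140 144 145 142 141 143 143 135]
 [138 145 144 144 143 144 147 146 144 143 143 139 140 145 137]
 [145 138 144 145 142 144 145 146 150 147 141 142 143 139 138]
 [144 143 145 142 136 130 129 136 144 147 146 145 143 141 143]
 [139 142 145 137 124 109 106 111 116 128 139 144 140 144 141]
 [143 144 142 135 113  89  94  94 100 120 140 142 142 141 140]
 [144 144 143 136 110  95  96 101 104 129 138 140 143 142 146]
 [143 143 141 135 119 114 119 118 123 130 145 145 142 144 140]
 [118 122 118 121 121 125 127 129 127 126 132 135 137 138 136]
 [ 92  97  97  95  93  99  99 104 105 104 105 100 109 107 104]
 [ 93  88  94  92  96  91  88  95  92  94  92  85  92  88  87]]
top [272.3 259.7] [271.73 259.61 -11.  ] [0.4666 0.0505 0.1229]
[[174 175 173 173 174 172 173 174 159 130  82  46  39  42  41]
 [172 172 172 168 168 168 166 164 156 126  79  44  42  43  42]
 [172 173 166 165 149 142 145 143 131 106  68  40  41  40  37]
 [172 171 170 147 117 100  96 100  88  72  51  37  37  34  41]
 [176 175 168 146  96  56  47  47  50  44  37  41  39  40  44]
 [172 176 169 140  84  28  12  16  24  28  39  37  40  40  38]
 [167 165 161 131  77  30  11  22  25  31  37  40  38  44  37]
 [140 136 130 109  70  36  29  26  33  35  35  41  40  38  38]
 [ 85  85  80  68  48  36  36  39  44  42  41  37  39  36  40]
 [ 39  41  43  42  44  41  43  43  42  39  40  41  38  45  42]
 [ 40  41  44  34  45  40  40  43  35  38  41  37  37  42  47]]
```

arm_command --deltas "0 0 0.8 0 0 0; 0 0 1 0 0 0; 0 0 1 0 0 0; 0 0 0.9 0 0 0; 0 0 0.6 0 0 0; 0 0 0.3 0 0 0; 0 0 0.1 0 0 0; 0 0 0 0 0 0; 0 0 0 0 0 0"

```text
time_s: 8.95
tcp_pos: [0.4676, 0.0999, 0.0849]
tool_rot: [3.142, -0.001, -0.0]
force: [-0.1, -0.8, -2.1]
opening: 0.0137
finger_force: 40.0
```

arm_command --deltas "0 0 0.1 0 0 0; 0 0 0.1 0 0 0; 0 0 0.1 0 0 0; 0 0 0.1 0 0 0; 0 0 0.1 0 0 0; 0 0 0.1 0 0 0"

```text
time_s: 9.7
tcp_pos: [0.4673, 0.0999, 0.0785]
tool_rot: [-3.142, 0.0, -0.0]
force: [-0.4, 0.4, -2.8]
opening: 0.0138
finger_force: 40.0
```

arm_command --deltas "0 0 0.1 0 0 0; 0 0 0.1 0 0 0; 0 0 0.05 0 0 0"

```text
time_s: 10.07
tcp_pos: [0.4673, 0.0999, 0.076]
tool_rot: [-3.142, 0.0, -0.0]
force: [-0.5, -0.1, -3.3]
opening: 0.0135
finger_force: 40.0
```

arm_command --deltas "0 0 0.05 0 0 0; 0 0 0.05 0 0 0; 0 0 0 0 0 0"

```text
time_s: 10.45
tcp_pos: [0.4673, 0.0999, 0.0751]
tool_rot: [-3.142, 0.0, -0.0]
force: [0.5, -0.9, -2.7]
opening: 0.0134
finger_force: 40.0
```

arm_command --deltas "0 0 0.05 0 0 0; 0 0 0.05 0 0 0; 0 0 0 0 0 0"

```text
time_s: 10.82
tcp_pos: [0.4673, 0.0999, 0.074]
tool_rot: [3.142, 0.0, -0.0]
force: [-0.0, -0.9, -2.4]
opening: 0.0133
finger_force: 40.0
```

arm_command --deltas "0 0 0.05 0 0 0; 0 0 0.05 0 0 0; 0 0 0 0 0 0"

```text
time_s: 11.2
tcp_pos: [0.4673, 0.0999, 0.073]
tool_rot: [-3.142, 0.0, -0.0]
force: [-0.4, 1.0, -2.4]
opening: 0.0136
finger_force: 40.0
```

```bash
python3 -c "
from h import *
o=ctrl.get_obs();print(o['tcp_pos'],o['force'],o['ft_torque'])"
```

```text
[0.4672799  0.09994902 0.07303698] [-0.44505053  1.01267817 -2.39551581] [-0.02990297  0.02523471 -0.01716631]
```

arm_command --deltas "0 0 0.05 0 0 0; 0 0 0.05 0 0 0; 0 0 0 0 0 0"

```text
time_s: 11.58
tcp_pos: [0.4673, 0.0999, 0.072]
tool_rot: [-3.142, 0.0, -0.0]
force: [-0.3, -0.4, -3.0]
opening: 0.0137
finger_force: 40.0
```

arm_command --deltas "0 0 0.05 0 0 0; 0 0 0.05 0 0 0; 0 0 0 0 0 0"

```text
time_s: 11.95
tcp_pos: [0.4673, 0.1, 0.071]
tool_rot: [-3.142, 0.0, -0.0]
force: [0.1, 0.3, -2.8]
opening: 0.0139
finger_force: 40.0
```

arm_command --deltas "0 0 0.05 0 0 0; 0 0 0.05 0 0 0; 0 0 0 0 0 0"

```text
time_s: 12.32
tcp_pos: [0.4673, 0.1, 0.07]
tool_rot: [-3.142, 0.0, -0.0]
force: [-0.5, 0.5, -2.2]
opening: 0.0135
finger_force: 40.0
```

arm_command --deltas "0 0 0.05 0 0 0; 0 0 0.05 0 0 0; 0 0 0 0 0 0"

```text
time_s: 12.7
tcp_pos: [0.4673, 0.0999, 0.069]
tool_rot: [-3.142, 0.0, -0.0]
force: [0.5, 0.4, -2.5]
opening: 0.014
finger_force: 40.0
```

arm_command --deltas "0 0 0.05 0 0 0; 0 0 0.05 0 0 0; 0 0 0 0 0 0"

```text
time_s: 13.08
tcp_pos: [0.4673, 0.0999, 0.068]
tool_rot: [-3.142, 0.0, -0.0]
force: [-0.9, 0.3, -3.1]
opening: 0.0139
finger_force: 40.0
```

arm_command --deltas "0 0 0.05 0 0 0; 0 0 0.05 0 0 0; 0 0 0 0 0 0"

```text
time_s: 13.45
tcp_pos: [0.4673, 0.0999, 0.067]
tool_rot: [-3.142, 0.0, -0.0]
force: [-0.4, 0.7, -3.1]
opening: 0.0137
finger_force: 40.0
```

arm_command --deltas "0 0 0.05 0 0 0; 0 0 0.05 0 0 0; 0 0 0.05 0 0 0; 0 0 0.05 0 0 0; 0 0 0.05 0 0 0; 0 0 0 0 0 0"

```text
time_s: 14.2
tcp_pos: [0.4673, 0.0999, 0.0645]
tool_rot: [3.142, 0.0, -0.0]
force: [-0.6, 0.3, -2.8]
opening: 0.0134
finger_force: 40.0
```

arm_command --deltas "0 0 0.05 0 0 0; 0 0 0.05 0 0 0; 0 0 0 0 0 0"

```text
time_s: 14.58
tcp_pos: [0.4673, 0.0999, 0.0635]
tool_rot: [3.142, 0.0, -0.0]
force: [-0.4, -0.5, -3.5]
opening: 0.0134
finger_force: 40.0
```

arm_command --deltas "0 0 0.03 0 0 0; 0 0 0.03 0 0 0; 0 0 0 0 0 0"

```text
time_s: 14.95
tcp_pos: [0.4674, 0.0999, 0.063]
tool_rot: [-3.142, -0.0, -0.0]
force: [-1.3, 0.6, -2.0]
opening: 0.0141
finger_force: 40.0
```

arm_command --deltas "0 0 0.03 0 0 0; 0 0 0.02 0 0 0; 0 0 0 0 0 0"

```text
time_s: 15.32
tcp_pos: [0.4673, 0.0999, 0.0627]
tool_rot: [3.142, 0.0, -0.0]
force: [-3.0, -0.7, 0.3]
opening: 0.0137
finger_force: 40.0
```

arm_command --deltas "0 0 0.03 0 0 0; 0 0 0 0 0 0"

```text
time_s: 15.58
tcp_pos: [0.4673, 0.0999, 0.0626]
tool_rot: [3.141, 0.0, -0.0]
force: [-4.5, 0.3, 5.5]
opening: 0.0135
finger_force: 40.0
```

The plate met the deck at the expected home height (TCP 62.7 mm) with about 8 N. I'll release it and lift.

arm_command --deltas "0 0 0 0 0 0; 0 0 0 0 0 0; 0 0 0 0 0 0; 0 0 0 0 0 0" --claw 4 --newtons 20

```text
time_s: 16.08
tcp_pos: [0.4675, 0.0999, 0.0622]
tool_rot: [-3.142, -0.0, -0.0]
force: [-0.6, 0.4, -0.4]
opening: 0.0403
finger_force: 0.0
```

arm_command --deltas "0 0 -0.5 0 0 0; 0 0 -1.2 0 0 0; 0 0 -2 0 0 0; 0 0 -2.5 0 0 0; 0 0 -2.5 0 0 0; 0 0 -2.5 0 0 0; 0 0 -1.5 0 0 0; -3 0 -0.5 0 0 0; -4 0 0 0 0 0; -4 0 0 0 0 0; -4 0 0 0 0 0; -3 0 0 0 0 0; -2 0 0 0 0 0; 0 0 0 0 0 0; 0 0 0 0 0 0"

```text
time_s: 17.95
tcp_pos: [0.2679, 0.0999, 0.1945]
tool_rot: [3.142, -0.001, -0.0]
force: [0.8, -0.3, -0.2]
opening: 0.0398
finger_force: 0.0
```

Run:
```python
from m import *
I=[]
for n in('side','top'):
    im,d=read_camera(n); cv2.imwrite(f'pics/{n}2.png',im); np.save(f'{n}2.npy',d)
    o=im[170:300,230:390] if n=='side' else im[200:330,170:330]
    I.append(cv2.resize(o,(400,325),interpolation=cv2.INTER_CUBIC))
    c=cloud(n,d)
    for P in [(.43,.07),(.5,.07),(.43,.13),(.5,.13)]:
        u,v=proj(n,(*P,.054)); u,v=int(round(u)),int(round(v)); print(n,P,np.median(c[v-1:v+2,u-1:u+2].reshape(-1,3),0).round(4))
    # knob: points 70..95 mm high near latch
    m=(c[...,2]>.064)&(c[...,2]<.098)&(c[...,0]>.38)&(c[...,0]<.54)&(c[...,1]>-.04)&(c[...,1]<.035)
    print(n,'knob',m.sum(),np.median(c[m],0).round(4) if m.any() else '',np.percentile(c[m][:,2],95) if m.any() else '')
    vv,uu=np.nonzero(m); print(uu.mean(),vv.mean(),uu.min(),uu.max(),vv.min(),vv.max())
cv2.imwrite('pics/both2.png',np.clip(255*(np.hstack(I)/255.)**.5,0,255).astype('uint8'))
o=ctrl.get_obs();print(o['tcp_pos'],o['tool_rot'],o['force'],o['time_s'])
```

```text
side (0.43, 0.07) [0.4382 0.0084 0.0919]
side (0.5, 0.07) [0.5001 0.0718 0.0556]
side (0.43, 0.13) [0.4342 0.0939 0.0768]
side (0.5, 0.13) [0.5006 0.1259 0.0555]
side knob 120 [0.4402 0.0021 0.0808] 0.09278414814175755
276.59166666666664 224.79166666666666 271 292 217 232
top (0.43, 0.07) [0.43   0.0695 0.0555]
top (0.5, 0.07) [0.5    0.0706 0.0549]
top (0.43, 0.13) [0.4303 0.1307 0.0546]
top (0.5, 0.13) [0.5004 0.13   0.056 ]
top knob 80 [0.4432 0.0078 0.0909] 0.09399265101139175
298.8 273.0625 294 303 261 280
[0.26780549 0.09993631 0.19429287] [-3.14151408e+00  3.90724268e-04 -2.97240080e-04] [-0.47579748  0.06476671  0.29380872] 18.05
```

View pics/both2.png

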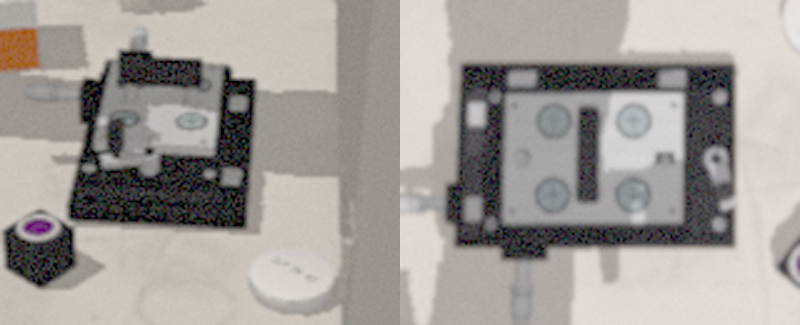

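The plate is flat: its top is at 55 mm over all four corners, against 54 mm expected. The knob is at about (0.442, 0.0075) and the pin at (0.4665, 0.0138), which gives a 25 mm radius and the latch at about 0.1 rad. I'll check the joints, then cage the knob.

```bash
python3 -c "
from h import *
o=ctrl.get_obs();print(o['joint_positions'].round(3))"
```

```text
[-0.076 -0.73   2.342  0.     1.53   1.495]
```

arm_command --deltas "1.5 0.8 0 0 0 0; 2.5 1.3 0 0 0 0; 2.8 1.5 0 0 0 0; 2.8 1.5 0 0 0 0; 2.8 1.5 0.5 0 0 0; 2.5 1.3 0.5 0 0 0; 1.5 0.9 0.5 0 0 0; 1 0.44 0 0 0 0; 0 0 0 0 0 0" --claw 2.2

```text
time_s: 19.18
tcp_pos: [0.4417, 0.0074, 0.1791]
tool_rot: [-3.141, 0.001, -0.0]
force: [-0.0, 0.6, -0.2]
opening: 0.0223
finger_force: 0.0
```

arm_command --deltas "0 0 0 0 0 -0.178; 0 0 0 0 0 -0.178; 0 0 0 0 0 -0.178; 0 0 0 0 0 -0.178; 0 0 0 0 0 -0.178; 0 0 0 0 0 -0.178; 0 0 0 0 0 -0.178; 0 0 0 0 0 -0.178; 0 0 0 0 0 -0.178; 0 0 0 0 0 -0.178; 0 0 0 0 0 -0.178; 0 0 0 0 0 -0.178; 0 0 0 0 0 -0.178; 0 0 0 0 0 -0.178; 0 0 0 0 0 -0.178; 0 0 0 0 0 -0.178; 0 0 0 0 0 -0.178; 0 0 0 0 0 -0.178; 0 0 0 0 0 -0.178; 0 0 0 0 0 0"

```text
time_s: 21.68
tcp_pos: [0.4411, 0.0079, 0.1795]
tool_rot: [-3.141, 0.0, -2.903]
force: [0.1, 0.4, -0.3]
opening: 0.022
finger_force: 0.0
```

arm_command --deltas "0 0 1 0 0 0; 0 0 1.5 0 0 0; 0 0 1.5 0 0 0; 0 0 1.5 0 0 0; 0 0 1.2 0 0 0; 0 0 0.7 0 0 0; 0 0 0.3 0 0 0; 0 0 0 0 0 0"

```text
time_s: 22.68
tcp_pos: [0.4415, 0.0075, 0.1023]
tool_rot: [-3.141, 0.0, -2.901]
force: [-0.3, 0.6, -0.7]
opening: 0.0218
finger_force: 0.0
```

arm_command --deltas "0 0 0.4 0 0 0; 0 0 0.4 0 0 0; 0 0 0.3 0 0 0; 0 0 0.3 0 0 0; 0 0 0 0 0 0"

```text
time_s: 23.3
tcp_pos: [0.4411, 0.0076, 0.0879]
tool_rot: [3.141, -0.001, -2.901]
force: [0.2, 0.6, -0.1]
opening: 0.0222
finger_force: 0.0
```

arm_command --deltas "0 0 0.3 0 0 0; 0 0 0.3 0 0 0; 0 0 0.3 0 0 0; 0 0 0.3 0 0 0; 0 0 0 0 0 0; 0 0 0 0 0 0"

```text
time_s: 24.05
tcp_pos: [0.4414, 0.0075, 0.0762]
tool_rot: [-3.142, 0.0, -2.901]
force: [0.4, -0.2, -0.5]
opening: 0.0218
finger_force: 0.0
```

arm_command --deltas "-0.02 0.3 0 0 0 0.12; -0.02 0.3 0 0 0 0.12; -0.02 0.3 0 0 0 0.12; -0.02 0.3 0 0 0 0.12; -0.02 0.3 0 0 0 0.12; 0 0 0 0 0 0"

```text
time_s: 24.8
tcp_pos: [0.4422, 0.0222, 0.0763]
tool_rot: [-3.141, -0.0, 2.783]
force: [-0.5, -1.4, 0.3]
opening: 0.0222
finger_force: 0.9
```

arm_command --deltas "-0.02 0.3 0 0 0 0.12; -0.02 0.3 0 0 0 0.12; -0.02 0.3 0 0 0 0.12; -0.02 0.3 0 0 0 0.12; -0.02 0.3 0 0 0 0.12; 0 0 0 0 0 0"

```text
time_s: 25.55
tcp_pos: [0.4512, 0.0341, 0.0761]
tool_rot: [-3.141, -0.001, 2.185]
force: [-1.1, 0.2, 1.1]
opening: 0.0217
finger_force: 0.7
```

arm_command --deltas "-0.02 0.3 0 0 0 0.12; -0.02 0.3 0 0 0 0.12; -0.02 0.3 0 0 0 0.12; -0.02 0.3 0 0 0 0.12; -0.02 0.3 0 0 0 0.13; 0 0 0 0 0 0"

```text
time_s: 26.3
tcp_pos: [0.4656, 0.0385, 0.0762]
tool_rot: [3.142, -0.0, 1.576]
force: [-0.8, -0.2, 0.8]
opening: 0.022
finger_force: 0.5
```

arm_command --deltas "0 0.1 0 0 0 0; 0 0.1 0 0 0 0; 0 0 0 0 0 0"

```text
time_s: 26.68
tcp_pos: [0.4672, 0.0388, 0.076]
tool_rot: [-3.141, -0.001, 1.573]
force: [-3.7, 2.7, 1.7]
opening: 0.0221
finger_force: 1.4
```

arm_command --deltas "0 0.1 0 0 0 0; 0 0.05 0 0 0 0; 0 0 0 0 0 0"

```text
time_s: 27.05
tcp_pos: [0.4689, 0.0385, 0.076]
tool_rot: [-3.141, -0.0, 1.572]
force: [-2.8, 1.9, -0.9]
opening: 0.0221
finger_force: 1.3
```

arm_command --deltas "0 0.1 0 0 0 0; 0 0.05 0 0 0 0; 0 0 0 0 0 0"

```text
time_s: 27.42
tcp_pos: [0.4696, 0.0386, 0.0759]
tool_rot: [-3.139, -0.0, 1.572]
force: [-5.9, 1.9, 2.2]
opening: 0.0219
finger_force: 2.8
```

arm_command --deltas "0 0.05 0 0 0 0; 0 0 0 0 0 0"

```text
time_s: 27.68
tcp_pos: [0.4696, 0.0386, 0.0758]
tool_rot: [-3.138, -0.0, 1.572]
force: [-7.2, 2.2, 1.9]
opening: 0.0219
finger_force: 3.5
```

arm_command --deltas "0 0.08 0 0 0 0; 0 0 0 0 0 0"

```text
time_s: 27.92
tcp_pos: [0.4698, 0.0386, 0.0757]
tool_rot: [-3.136, -0.0, 1.572]
force: [-8.8, 2.0, 4.3]
opening: 0.0218
finger_force: 4.6
```

arm_command --deltas "0 -0.25 0 0 0 0; 0 -0.3 0 0 0 0; 0 0 0 0 0 0; 0 0 -0.4 0 0 0; 0 0 -0.8 0 0 0; 0 0 -1.5 0 0 0; 0 0 -2.5 0 0 0; 0 0 -2.5 0 0 0; 0 0 -2.5 0 0 0; 0 0 -1.5 0 0 0; 0 0 0 0 0 0"

```text
time_s: 29.3
tcp_pos: [0.4673, 0.0383, 0.1947]
tool_rot: [3.139, 0.001, 1.572]
force: [-0.1, 0.1, -0.8]
opening: 0.0221
finger_force: 0.0
```

arm_command --deltas "0 -1.5 0 0 0 0; 0 -3 0 0 0 0; 0 -3.5 0 0 0 0; 0 -3.5 0 0 0 0; 0 -3 0 0 0 0; 0 -2 0 0 0 0; 0 -1 0 0 0 0; 0 0 0 0 0 0; 0 0 0 0 0 0"

```text
time_s: 30.42
tcp_pos: [0.2915, 0.0383, 0.1928]
tool_rot: [-3.141, -0.0, 1.572]
force: [-0.6, 0.1, 0.7]
opening: 0.0219
finger_force: 0.0
```

Run:
```python
from m import *
I=[]
for n in('side','top'):
    im,d=read_camera(n); cv2.imwrite(f'pics/{n}3.png',im)
    o=im[170:300,230:390] if n=='side' else im[200:330,170:330]
    I.append(cv2.resize(o,(400,325),interpolation=cv2.INTER_CUBIC))
    c=cloud(n,d)
    for P in [(.43,.07),(.5,.07),(.43,.13),(.5,.13)]:
        u,v=proj(n,(*P,.054)); u,v=int(round(u)),int(round(v)); print(n,P,np.median(c[v-1:v+2,u-1:u+2].reshape(-1,3),0).round(4))
    m=(c[...,2]>.075)&(c[...,2]<.098)&(c[...,0]>.42)&(c[...,0]<.51)&(c[...,1]>-.03)&(c[...,1]<.06)
    print('knob',m.sum(),np.median(c[m],0).round(4) if m.any() else '')
cv2.imwrite('pics/both3.png',np.clip(255*(np.hstack(I)/255.)**.5,0,255).astype('uint8'))
```

```text
side (0.43, 0.07) [0.4309 0.0659 0.0555]
side (0.5, 0.07) [0.5001 0.0691 0.0564]
side (0.43, 0.13) [0.4343 0.0922 0.077 ]
side (0.5, 0.13) [0.5006 0.1267 0.0552]
knob 75 [0.4632 0.0335 0.0861]
top (0.43, 0.07) [0.4301 0.0696 0.0542]
top (0.5, 0.07) [0.5001 0.0703 0.0549]
top (0.43, 0.13) [0.4303 0.1307 0.0536]
top (0.5, 0.13) [0.5003 0.13   0.0556]
knob 62 [0.4651 0.0377 0.0915]
```

View pics/both3.png

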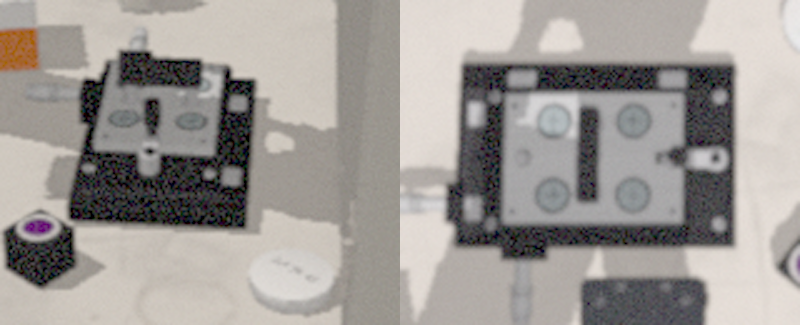

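The picture shows the latch along +y over the plate's end (knob at crop (678,157), pin at (712,158)). The stop was felt, the plate is flat, and the robot is clear.

```bash
python3 -c "
from h import *
print(ticket.sign_off())"
```

```text
the job is handed in; nothing more can be done
None
```

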